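Clamp a casting mould shut with an extension bar

TASK

Clamp the two-part plaster mould shut: take the steel extension bar off its wooden board, slide its open end fully home over the clamp's short handle stub, and swing the handle with it past the dead point and press it firmly, with some 10 to 15 N, against its closed stop for half a second. Then draw the bar off and lay it flat back on the board, leaving the handle locked. Work gently: never force or ram the bar, ease the handle over rather than letting it snap, keep the gripper itself off the handle and the mould, and leave the other things on the bench alone.

Things in the scene. Friction and masses are not known exactly. Their poses are not given: they have to be found in the camera images.
- bar: Dark steel square extension bar, 22 x 22 x 180 mm, 0.2 to 0.45 kg, lying on the ware board. Origin: mid-length on its underside, 11 mm below its axis. +x runs along it from the open socket end to the closed end, a round black rubber plug (20 mm across, last 14 mm); z up. Socket: square hole 15 x 15 mm, 70 mm deep, in the -x end. Grip it across its width near the middle.
- bar_mouth (a point): Centre of the bar's socket mouth, in the plane of its open end (90 mm from the bar's origin along -x, on its axis). Axes as the bar's.
- clamp_lever (a joint): Handle angle, rad: 0 on its open stop, where it starts, spring-held; grows counter-clockwise from above. The dead point lies anywhere from 0.9 to 1.1, the closed stop 0.2 beyond it, as the clamp happens to be set: feel for it. Before the dead point the spring resists (up to 1.0 N m near 0.5: some 7 N at 0.135 m from the pivot); beyond it, it pulls the handle on to the stop with up to 0.6 N m.
- stub_root (a point): Root of the clamp's steel handle stub: on its axis at the face of a round collar 28 mm across, 45 mm from the pivot, 55 mm above the bench. x points outward along the stub, z up; turns with the handle. The stub is a level round rod 12 mm thick, 60 mm long from the collar, the last 10 mm tapering to 6 mm. Fully home, the bar's mouth meets the collar, with 1.5 mm play all round.
- stub_tip (a point): Outer end of the handle stub, 60 mm from stub_root along its +x, 105 mm from the pivot. With the bar kept in line with the stub, a sideways push at the middle of the bar bears on the stub with about that push; twisting the bar against the stub adds opposed bearing forces. More than 28 N between bar and clamp, all bearing points added, mars it.
- clamp_pivot (a point): On the vertical axis of the handle, 55 mm above the bench, fixed to the fixture. Its x points roughly away from the robot (within 0.15 rad); the handle points 0.6 rad clockwise of x (from above) when open and 0.5 to 0.7 rad counter-clockwise of it when closed. The closed stop gives up to 0.02 rad under 12 N at mid-bar.
- ware_board: Pale wooden board, 260 x 130 x 20 mm, fixed, on the bench to the left or right; the bar lies on it. Origin: centre of its underside; x along its length; its top is 20 mm above the bench.
- banding_wheel: Bystander on the other side of the clamp: fixed potter's turntable, wooden disc 150 mm across, with a small clay block on top, 96 mm high in all. Origin: centre of its foot.
- mug: Bystander: white mug, 80 mm across, 95 mm high. Origin: centre of its underside.
- glaze_jar: Bystander: round jar, 60 mm across, 75 mm high. Origin: centre of its underside.
- clay_house: Bystander: grey clay model, an open box 100 x 90 x 70 mm with a block 60 x 90 x 50 mm joined on its +x side. Origin: underside of the box's centre.
- wood_rib: Bystander: flat wooden rib, 110 x 50 x 8 mm. Origin: centre of its underside.
- modelling_tool: Bystander: dark wooden modelling tool, about 205 mm long, 18 mm wide, 10 mm high. Origin: near its centre, underside.
- fixture: Fixed plywood fixture, 170 x 280 x 14 mm. Origin: on the bench below clamp_pivot; same axes. On its +y side, from y = 50 to 151 mm and x = -70 to 30 mm, stand two white plaster mould halves, tops 77 mm above the bench, then a fence; the near half slides 13 mm to +y as the handle closes. A steel link at 80 mm height joins handle and mould within 70 mm of the pivot.

How it is judged (in metres and radians):
On the way, in this order (a step that is already met when the one before it is completed fails the run):
1. the bar is fully home over the stub (mouth within 6 mm of the collar) with the handle still open (x of bar_mouth in the frame of stub_root between -0.01 and 0.006 m and distance between bar_mouth and stub_root below 0.01 m and angle between the x axis of bar_mouth and the x axis of stub_root, either way round below 0.12 rad and value of joint clamp_lever below 0.15 rad), for 0.1 s.
2. the bar, still on the stub, has carried the handle past the dead point and presses it on against its closed stop (bearing on it, on the leading side, with over 8 N) (value of joint clamp_lever above 1.04 rad and distance between bar_mouth and stub_root below 0.03 m and y of bar in the frame of stub_root above 0 m and contact force between bar and fixture above 8 N), for 0.15 s.
At the end, for the whole second after the job is handed in: The handle rests locked on its closed stop (joint above 1.06 rad and still, so past its dead point), and the bar lies flat and still on the ware board, its middle within 70 mm along and 55 mm across of the board's centre (value of joint clamp_lever above 1.06 rad and velocity of joint clamp_lever between -0.05 and 0.05 rad/s and x of bar in the frame of ware_board between -0.07 and 0.07 m and y of bar in the frame of ware_board between -0.055 and 0.055 m and z of bar in the frame of ware_board between 0.014 and 0.026 m and angle between bar's own z axis and vertical below 0.1 rad and linear speed of bar below 0.02 m/s); the robot touches nothing.
It fails at once if the bar presses on the clamp with more than 28 N, its bearing points added up (contact force between bar and fixture above 28 N).
It fails at once if the handle snaps over (faster than 2.5 rad/s) (velocity of joint clamp_lever above 2.5 rad/s).
It fails at once if the gripper or arm touches the clamp handle, the mould or their fixture (contact force between any of the fingers, the arm and fixture above 1 N).
It fails at once if the bar is dropped or slammed on the board (more than 100 N) (contact force between bar and ware_board above 100 N).
It fails at once if a bystander is moved by more than 20 mm (distance of any of mug, glaze_jar, clay_house, wood_rib, modelling_tool from where it was at the start of the episode above 0.02 m or contact force between any of the arm, the fingers and banding_wheel above 3 N).
It also fails if it takes over 72 s, if anything falls off the work surface, if the arm or the gripper's body presses on something with over 40 N, if the wrist force passes 120 N, or if a joint passes its speed limit or range.

ROBOT

A 6-joint arm with a two-finger parallel gripper is mounted at the origin on the work surface. World frame = base frame: x ahead of the robot, y to its left, z up, the work surface at z = 0. Lengths are in mm, angles in rad, forces in N, time in s.
With the tool pointing down it reaches from about 425 to 950 mm from the base axis. Payload 3.5 kg.
Tool frame: the origin (TCP) lies midway between the tips of the shut fingers; the grasp point (between the pads) lies 19 mm behind it (env.grip_point_offset is the distance from the TCP to the grasp point, in mm); z points along the fingers, y is the line along which they close (so a half turn about z gives the same grasp; the last joint's range is limited). The gripper opens to 85 mm and grips with 20 to 120 N. Pads are 22 mm wide; open, the fingers measure 114 mm over their backs; the gripper's body (76 mm by 85 mm) begins 54 mm behind the grasp point. The pads swing forward as they close: fully open they stand 13 mm farther back than shut.
Start: joints at [0.975, 0.286, 1.577, -0, 1.279, -0.15], TCP at [291.01, 609.032, 231.325] pointing down, gripper open.
Joint ranges: [-2.77, 2.77], [-0.9, 2.22], [0.21, 2.48], [-1.53, 4.67], [0.24, 2.81], [-2.84, 2.84]. Speed limits (rad/s): [2.79, 2.79, 3.14, 3.14, 3.14, 3.14].

INTERFACE

Orientations are given as a unit quaternion [w, x, y, z].
In Python, from workcell import readout, snapshot, camera_model, env gives the robot as it stands. The module is installed in compiled form; this text tells all that it offers.
- The arm moves only by the shell command python3 -m crank 'ROWS' [OPENING] [FORCE]. ROWS is JSON, a list of rows, each a list of 2 entries, a list of its own where there are three numbers: the shift along the tool's x, y, z in cm, then the turn, a rotation vector about the tool's x, y, z in degrees. A call has 1 to 12 rows; each row shifts and turns the commanded pose from where the row before left it, along the tool's axes as they then stand; what a row does not reach is not made up. A row lasts 1/8 s, in which the tool goes at most 62.5 mm and 10.7 degrees, less where a joint would pass 70% of its speed; a pose out of reach is approached as far as the arm can. A call with a gripper value outside its range is refused whole. OPENING is the closure, from 0 (fully open) to 1 (shut), set as the call begins (- or left out, the last holds). The fingers move at their own pace and stop on an object; FORCE is the grip in N (left out, the last holds). Time passes only in rows, so rows that do not move let the fingers close. It gives the time, the measured TCP pose, the force, the opening and the grip force at its end, in the units of the state.
- readout.get_state(): the state, without advancing time (a new reading comes with each control period).
- snapshot(name): name is "scene" or "side" or "wrist"; returns (picture, depth): 400x640x3 uint8, red, green, blue; 400x640 float32, mm along the optical axis (not along the pixel's ray), 0 where there is no reading.
- camera_model(name): a dict with "vertical_fov" (degrees; the focal length in pixels is half the picture's height over the tangent of half this angle, whatever the lens; pixels are square), "cx", "cy" (the principal point, pixels), "R" (3x3) and "t" (3): a world point X has camera coordinates R X + t. Camera axes: x right, y down, z forward; pixel columns grow to the right and rows downward; lengths in mm; the calibration is good to about 2 mm. The wrist camera is an equidistant fisheye: a pixel r from the principal point sees the ray r / f radians off the axis. A picture is of the moment at which its call begins: read the wrist's pose just before it. camera_model takes no time and is no camera call; for the wrist camera it gives the pose at the moment of the call.
- env.close_job(): hands the job in; it is judged then, once.
The state is a dict: "clock": time; "joint_positions": joint angles; "joint_vel": joint speeds; "effort": joint torques, N m; "position": TCP position; "orientation": TCP orientation; "contact_force": force on the tool from outside, world axes, zero at the start; "moment": the same for the moment, N m; "grip_width": opening from 0.0 (shut) to 1.0 (fully open); "finger_force": force on a finger pad.
Only numpy, scipy, OpenCV 4.12 (cv2) and the standard library are available. Lean on these libraries where they do the work, as an engineer would, in place of code of your own. Each camera call takes 0.05 s, during which the arm holds its last target. There are 200 camera calls.

## Working session

There is one attempt and no reset: what is moved stays moved. The work goes in short steps, Python scripts to look and compute and a shell command to move; the robot and the scene stay as the last step left them, time stands still between calls to the robot, and variables do not carry over. Pictures are saved under pics/ and viewed, at most 10 in all, crops included, and the job is handed in when it is done.

```bash
mkdir -p pics
cat > h.py <<'E'
import numpy as np, cv2
from scipy.spatial.transform import Rotation as R
from workcell import readout, snapshot, camera_model, env
def ray(m,u,v,fish=False):
    f=200/np.tan(np.radians(m["vertical_fov"])/2); x=(u-m["cx"]);y=(v-m["cy"])
    if fish:
        r=np.hypot(x,y); t=r/f; d=np.array([x/r*np.sin(t),y/r*np.sin(t),np.cos(t)]) if r>0 else np.array([0,0,1.])
    else: d=np.array([x/f,y/f,1.])
    Rm=np.array(m["R"]); t0=np.array(m["t"]); return -Rm.T@t0, Rm.T@d
def atz(m,u,v,z,fish=False):
    o,d=ray(m,u,v,fish); return o+d*(z-o[2])/d[2]
def bydepth(m,D,u,v):
    o,d=ray(m,u,v); return o+d*D[v,u]
def rot():
    s=readout.get_state(); q=s["orientation"]; return s,R.from_quat([q[1],q[2],q[3],q[0]])
E
python3 - <<'E'
from h import *
for n in("scene","side","wrist"):
    m=camera_model(n); p,d=snapshot(n); cv2.imwrite(f"pics/{n}0.png",p[:,:,::-1]); np.savez(f"{n}0.npz",p=p,d=d,R=m["R"],t=m["t"],cx=m["cx"],cy=m["cy"],f=m["vertical_fov"])
    print(n,-np.array(m["R"]).T@np.array(m["t"]),m["vertical_fov"],m["cx"],m["cy"])
s,r=rot();print(s,r.as_matrix(),env.grip_point_offset)
E
```

```text
scene [1260.0959125  -206.57134106  815.64210317] 55.1425486640841 321.48499518953327 202.92220054031938
side [ 218.81182716 1338.97240848  860.21416392] 44.161592496064685 323.20532762532576 202.11722574996836
wrist [231.04863095 637.44655665 372.05976031] 65.70646984690485 318.0748189054329 195.05161853735316
{'clock': 0.15, 'joint_positions': array([ 9.74997380e-01,  2.87012430e-01,  1.57780991e+00,  1.08245838e-05,
        1.27862185e+00, -1.49975371e-01]), 'joint_vel': array([-1.37400266e-03, -3.46034579e-03, -4.04766955e-03, -6.44806219e-04,
        9.18179897e-04, -5.14763341e-05]), 'effort': array([ 3.19269229e-04, -4.06606364e+01, -2.93139803e+01, -1.24227145e-04,
        3.98682649e-03,  9.18060977e-06]), 'position': array([290.73151779, 608.62313998, 230.24811007]), 'orientation': array([-3.42088971e-04,  2.21071731e-01,  9.75257111e-01, -8.60263639e-04]), 'contact_force': array([ 0.01893359, -0.14473019, -1.15037159]), 'moment': array([-0.00441958, -0.05945616, -0.01904919]), 'finger_force': 0.0, 'grip_width': 1.0076880215039392} [[-9.02254346e-01  4.31202966e-01 -1.04760935e-03]
 [ 4.31204143e-01  9.02253100e-01 -1.52670406e-03]
 [ 2.86889460e-04 -1.82920886e-03 -9.99998286e-01]] 18.700000000000003
```

View pics/scene0.png

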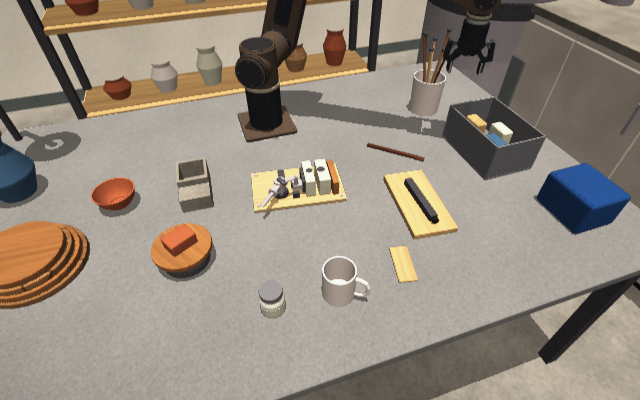

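View pics/side0.png

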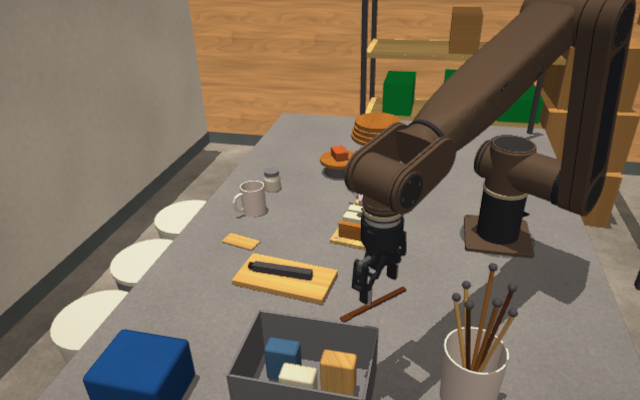

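The scene view shows the fixture at about (298,187), the board at (420,202) with the bar running (405,180)–(437,220), the mug at (340,280), and the modelling tool at (395,152). I'll enlarge both regions.

Run:
```python
from h import *
p=cv2.imread("pics/scene0.png")
a=cv2.resize(p[150:220,245:350],None,fx=7,fy=7,interpolation=cv2.INTER_CUBIC)[:, :735]
cv2.imwrite("pics/c1.png",a)
b=cv2.resize(p[165:240,380:460],None,fx=5,fy=5,interpolation=cv2.INTER_CUBIC)
q=cv2.imread("pics/side0.png")[250:305,228:345]
c=cv2.resize(q,None,fx=3.4,fy=3.4,interpolation=cv2.INTER_CUBIC)
o=np.zeros((400,800,3),np.uint8);o[:375,:400]=b;o[:c.shape[0],400:400+c.shape[1]]=c
cv2.imwrite("pics/c2.png",o)
```

```text
(no output)
```

View pics/c1.png

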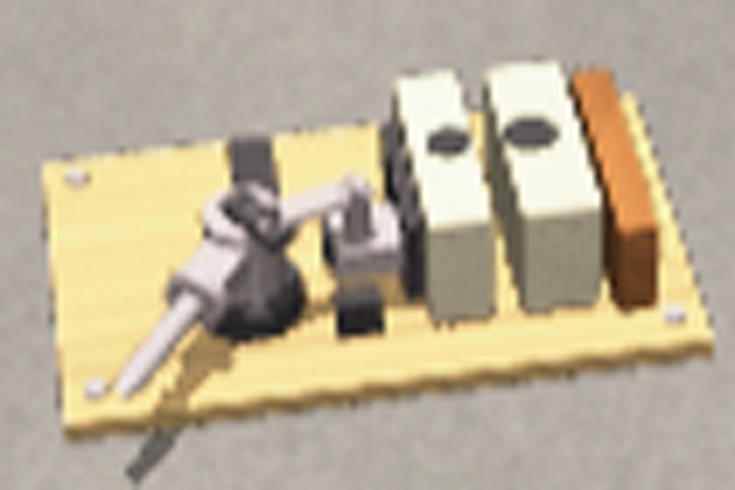

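View pics/c2.png

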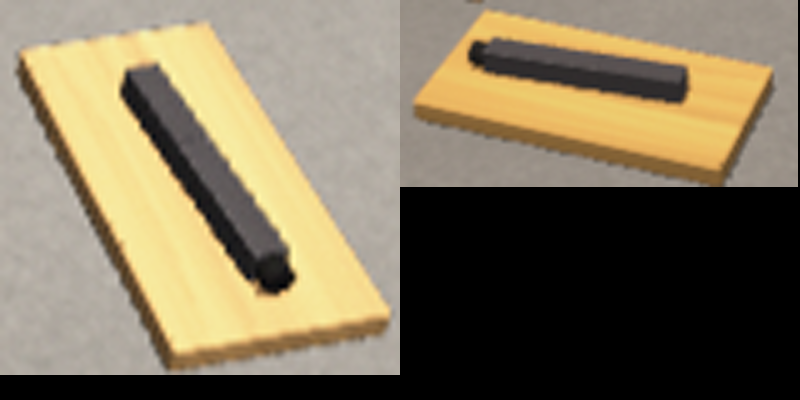

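Picture shows the clamp stub running from its collar at about (272,193) to its tip at (263,205). The bar's socket end is at (408,179), facing the robot, with the plug at (435,219).

Run:
```python
from h import *
m=camera_model("scene")
P=lambda l,ox,oy,s,z:[atz(m,ox+u/s,oy+v/s,z) for u,v in l]
f=np.array(P([(45,162),(630,95),(710,345),(68,428)],245,150,7,14));print("fix",f.round())
fx=(f[3]-f[0]+f[2]-f[1]);fy=(f[1]-f[0]+f[2]-f[3])
print(np.arctan2(fx[1],fx[0]),np.arctan2(-fy[0],fy[1]))
s=P([(190,300),(125,388)],245,150,7,55);print("stub",s, np.arctan2(*(s[1]-s[0])[1::-1]),np.linalg.norm(s[1]-s[0]))
b=P([(141,71),(267,251)],380,165,5,42);print("bar",b,np.arctan2(*(b[1]-b[0])[1::-1]),np.linalg.norm(b[1]-b[0]))
w=np.array(P([(20,50),(208,22),(388,322),(170,355)],380,165,5,20));print("board",w.round(),w.mean(0))
D=np.load("scene0.npz")["d"]
for u,v in[(408,181),(421,197),(432,213),(272,193),(268,198),(264,204)]:print(u,v,bydepth(m,D,u,v).round())
for n,u,v in[("mug",340,262),("jar",271,290),("tool",368,147),("tool",423,158),("rib",403,263)]: print(n,bydepth(m,D,u,v).round())
ws=np.load("wrist0.npz");
```

```text
fix [[ 287. -117.   14.]
 [ 329.  156.   14.]
 [ 501.  129.   14.]
 [ 459. -142.   14.]]
-0.14983969672642433 -0.1523138885823096
stub [array([443.90836157, -82.2601763 ,  55.        ]), array([ 485.80885775, -119.15307007,   55.        ])] -0.7219299371575297 55.82774571210705
bar [array([506.53017051, 328.52255514,  42.        ]), array([665.26485484, 322.42179275,  42.        ])] -0.0384147999511841 158.851878522483
board [[442. 281.  20.]
 [456. 408.  20.]
 [718. 372.  20.]
 [700. 247.  20.]] [578.76139956 326.97285791  20.        ]
408 181 [514. 324.  43.]
421 197 [591. 325.  44.]
432 213 [658. 322.  44.]
272 193 [449. -84.  60.]
268 198 [467. -99.  61.]
264 204 [ 486. -115.   60.]
mug [751.  11.  73.]
jar [ 777. -163.   78.]
tool [262. 306.  -1.]
tool [393. 451.   9.]
rib [765. 182.  10.]
```

```bash
python3 -m crank '[[[0,0,0],[0,0,-7.9]],[[0,0,0],[0,0,-7.9]],[[0,0,0],[0,0,-7.9]],[[-3.9,-3.4,0],[0,0,0]],[[-3.9,-3.4,0],[0,0,0]],[[-3.9,-3.4,0],[0,0,0]],[[-3.9,-3.4,0],[0,0,0]],[[-3.9,-3.4,0],[0,0,0]],[[-3.9,-3.4,2],[0,0,0]],[[-3.9,-3.4,3],[0,0,0]],[[-3.9,-3.5,3],[0,0,0]],[[0,0,0],[0,0,0]]]' 0 90
python3 - <<'E'
from h import *
s,r=rot();m=camera_model("wrist");p,d=snapshot("wrist");cv2.imwrite("pics/w1.png",p[:,:,::-1]);np.save("w1d.npy",d)
print(s["position"],r.as_matrix()[:,1])
E
```

```text
clock: 1.65
position: [594.3, 322.3, 146.8]
orientation: [-0.003, 0.019, 1.0, -0.002]
contact_force: [-0.6, -0.7, -0.1]
grip_width: 0.999
finger_force: 0.0
[594.33490696 322.25781094 146.81127342] [ 0.0371564   0.99930424 -0.00323072]
```

View pics/w1.png

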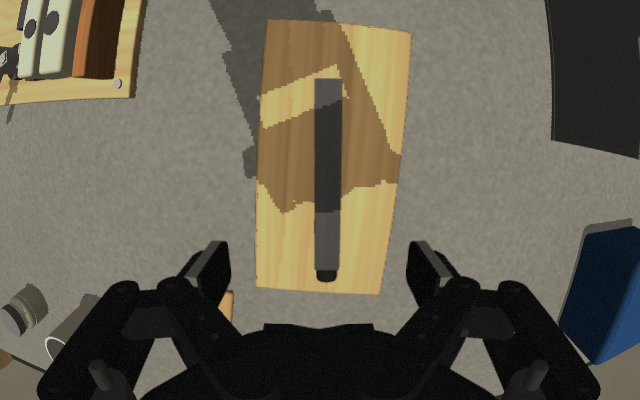

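The wrist view shows the bar on the board, with its mouth edge centred at (329,79) and its body end at (327,270).

Run:
```python
from h import *
m=camera_model("wrist")
a=atz(m,329,79,42,True);b=atz(m,327,270,42,True);print(a,b,np.linalg.norm(b-a),np.arctan2(b[1]-a[1],b[0]-a[0]))
c=np.array([atz(m,u,v,20,True) for u,v in[(268,20),(411,33),(381,294),(257,287)]]);print(c,c.mean(0))
u=(b-a)/np.linalg.norm(b-a)
ctr=(a+90*u + b-76*u)/2;print(ctr)
s,r=rot();print(r.inv().apply(ctr-s["position"]))
for q in[(20,50),(42,33)]:pass
```

```text
[501.04067735 335.64477467  42.        ] [666.73907531 329.27738176  42.        ] 165.82069466498433 -0.038408708593073784
[[441.35328564 285.16790536  20.        ]
 [455.12947937 411.40292643  20.        ]
 [711.3604706  385.49470504  20.        ]
 [698.02994181 256.74897412  20.        ]] [576.46829436 334.70362774  20.        ]
[590.88471367 332.19228335  42.        ]
[  2.88930573   7.97798604 106.81005516]
```

```bash
python3 -m crank '[[[0.1,0.3,3.5],[0,0,0]],[[0.1,0.3,3.5],[0,0,0]],[[0.1,0.1,3],[0,0,0]],[[0,0,1.5],[0,0,0]],[[0,0,0.7],[0,0,0]],[[0,0,0.3],[0,0,0]],[[0,0,0],[0,0,0]],[[0,0,0],[0,0,0]]]' 0 90
python3 -m crank '[[[0,0,0],[0,0,0]],[[0,0,0],[0,0,0]],[[0,0,0],[0,0,0]],[[0,0,0],[0,0,0]],[[0,0,0],[0,0,0]],[[0,0,0],[0,0,0]],[[0,0,0],[0,0,0]],[[0,0,0],[0,0,0]]]' 1 90
```

```text
clock: 2.7
position: [592.0, 333.5, 27.4]
orientation: [0.001, 0.016, 1.0, 0.0]
contact_force: [-0.3, 0.4, -0.3]
grip_width: 0.998
finger_force: 0.0
clock: 3.7
position: [591.6, 333.2, 26.8]
orientation: [0.0, 0.016, 1.0, -0.0]
contact_force: [-0.2, -1.5, 3.3]
grip_width: 0.229
finger_force: 91.1
```

```bash
python3 -m crank '[[[0,0,0],[0,0,0]],[[0,0,0],[0,0,0]],[[0,0,0.2],[0,0,0]],[[0,0,0.2],[0,0,0]],[[0,0,0.2],[0,0,0]],[[0,0,0],[0,0,0]]]' 0.5 90
python3 -m crank '[[[0,0,0],[0,0,0]],[[0,0,0],[0,0,0]],[[0,0,0],[0,0,0]],[[0,0,0],[0,0,0]],[[0,0,0],[0,0,0]],[[0,0,0],[0,0,0]],[[0,0,0],[0,0,0]]]' 1 110
python3 - <<'E'
from h import *
m=camera_model("wrist");s,r=rot();p,d=snapshot("wrist");cv2.imwrite("pics/w2.png",p[:,:,::-1])
print(s["position"],s["orientation"],m["R"]@(r.as_matrix()))
E
```

```text
clock: 4.45
position: [591.1, 333.2, 19.9]
orientation: [-0.0, 0.016, 1.0, -0.0]
contact_force: [-1.3, -0.1, -0.3]
grip_width: 0.505
finger_force: 0.0
clock: 5.32
position: [591.6, 333.3, 20.8]
orientation: [0.0, 0.016, 1.0, 0.0]
contact_force: [-0.6, -0.1, 3.6]
grip_width: 0.225
finger_force: 108.7
[591.59278189 333.34616427  20.78130015] [3.31593118e-04 1.60822295e-02 9.99870609e-01 1.29503231e-04] [[-3.72951211e-05  9.99999890e-01  4.68153350e-04]
 [-9.64011886e-01  8.85099118e-05 -2.65859129e-01]
 [-2.65859142e-01 -4.61220642e-04  9.64011776e-01]]
```

```bash
python3 - <<'E'
from h import *
m=camera_model("scene");D=np.load("scene0.npz")["d"]
for u,v in[(182,247),(155,247),(211,247),(178,238),(193,175),(195,195)]:print(u,v,bydepth(m,D,u,v).round())
E
python3 -m crank '[[[0,0,-2],[0,0,0]],[[0,0,-4],[0,0,0]],[[0,0,-4],[0,0,0]],[[0,-5,-4],[0,0,5]],[[0,-5,-1],[0,0,5]],[[0,-5,0],[0,0,5]],[[0,-5,0],[0,0,5]],[[0,-5,0],[0,0,5]],[[0,0,0],[0,0,5]],[[0,0,0],[0,0,5]],[[0,0,0],[0,0,6]],[[0,0,0],[0,0,0]]]'
```

```text
182 247 [ 584. -342.   76.]
155 247 [ 551. -408.   64.]
211 247 [ 585. -277.   50.]
178 238 [ 570. -346.   96.]
193 175 [ 234. -297.   14.]
195 195 [ 376. -296.   52.]
clock: 6.88
position: [539.6, 91.5, 169.0]
orientation: [-0.001, 0.365, 0.931, -0.0]
contact_force: [0.2, -0.6, -1.9]
grip_width: 0.233
finger_force: 108.7
```

```bash
python3 -m crank '[[[-3,-3.2,0],[0,0,0]],[[-3.1,-3.2,0],[0,0,0]],[[-3.1,-3.2,0],[0,0,0]],[[-3.1,-3.2,0],[0,0,0]],[[-3.1,-3.2,0],[0,0,0]],[[-2.2,-2.2,0],[0,0,0]],[[-1,-1.1,0],[0,0,0]],[[0,0,0],[0,0,0]],[[0,0,0],[0,0,0]],[[0,0,0],[0,0,0]]]'
python3 - <<'E'
from h import *
s,r=rot();m=camera_model("wrist");p,d=snapshot("wrist")
np.savez("w3.npz",p=p,d=d);cv2.imwrite("pics/w3.png",cv2.resize(p[:240,160:480,::-1],None,fx=2.5,fy=2.5,interpolation=cv2.INTER_CUBIC))
print(s["position"],s["orientation"],s["joint_positions"])
E
```

```text
clock: 8.12
position: [545.6, -175.1, 169.3]
orientation: [-0.0, 0.364, 0.931, 0.0]
contact_force: [-0.2, -0.0, -3.2]
grip_width: 0.226
finger_force: 108.9
[ 545.55250299 -175.10102826  169.28183901] [-2.18073030e-04  3.64404667e-01  9.31240660e-01  1.54010336e-04] [-4.87712463e-01  1.22985741e-01  1.88561992e+00  2.82676678e-04
  1.13345555e+00 -1.31264168e+00]
```

View pics/w3.png

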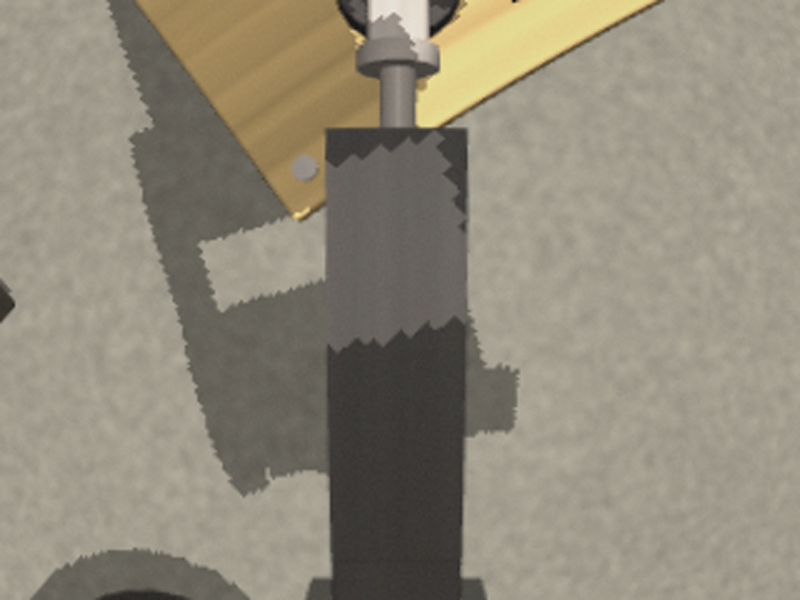

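The stub shows its axis at about crop (398,70)–(397,125), with the collar face near y=72. The bar mouth's top edge is centred at (396.5,129).

Run:
```python
from h import *
s,r=rot();m=camera_model("wrist")
A=lambda u,v,z:atz(m,160+u/2.5,v/2.5,z,True)
root=A(398,70,55);a=A(397.3,125,55);mo=A(396.5,129,190.5);be=A(397.5,540,190.5)
for n,x in(("root",root),("stub2",a),("mouth",mo),("bar2",be)):print(n,x.round(1),r.inv().apply(x-s["position"]).round(1))
g=lambda x,y:np.arctan2((y-x)[1],(y-x)[0])
print("stub ang",g(root,a),"bar ang",g(mo,be))
```

```text
root [445.6 -81.1  55. ] [137.3   1.2 114.4]
stub2 [459.5 -94.3  55. ] [118.1   1.  114.4]
mouth [ 479.8 -113.7  190.5] [ 90.1   0.5 -21.1]
bar2 [ 528.4 -158.4  190.5] [ 24.    0.7 -21.1]
stub ang -0.7582161757140763 bar ang -0.7434178754626692
```

```bash
python3 -m crank '[[[-1.5,0.05,0],[0,0,0]],[[-1.5,0.05,0],[0,0,0]],[[0,0,2],[0,0,0]],[[0,0,3],[0,0,0]],[[0,0,3],[0,0,0]],[[0,0,2],[0,0,0]],[[0,0,1.5],[0,0,0]],[[0,0,0.6],[0,0,0]],[[0,0,0],[0,0,0]],[[0,0,0],[0,0,0]],[[0,0,0],[0,0,0]]]'
python3 - <<'E'
from h import *
s,r=rot();m=camera_model("wrist");p,d=snapshot("wrist")
cv2.imwrite("pics/w4.png",cv2.resize(p[:160,220:420,::-1],None,fx=4,fy=3.5,interpolation=cv2.INTER_CUBIC)[:560])
p,d=snapshot("scene")
cv2.imwrite("pics/s4.png",cv2.resize(p[150:250,180:320,::-1],None,fx=5,fy=5,interpolation=cv2.INTER_CUBIC))
print(s["position"],s["orientation"],s["contact_force"],s["moment"])
root=np.array([445.6,-81.1,55]);print(r.inv().apply(root-s["position"]))
E
```

```text
clock: 9.55
position: [568.9, -196.4, 49.5]
orientation: [0.001, 0.365, 0.931, -0.0]
contact_force: [0.1, 0.3, -2.8]
grip_width: 0.234
finger_force: 108.9
[ 568.92122945 -196.39957129   49.46599565] [ 1.00015271e-03  3.65226683e-01  9.30918071e-01 -1.23629340e-04] [ 0.05161373  0.25130716 -2.78597926] [-0.01864464  0.01824521 -0.04976433]
[168.81319473   0.68508574  -5.86326871]
```

View pics/w4.png

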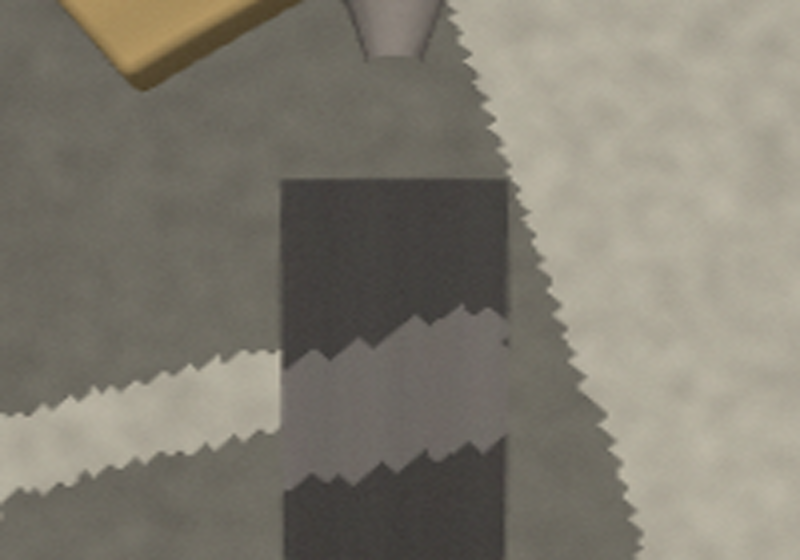

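View pics/s4.png

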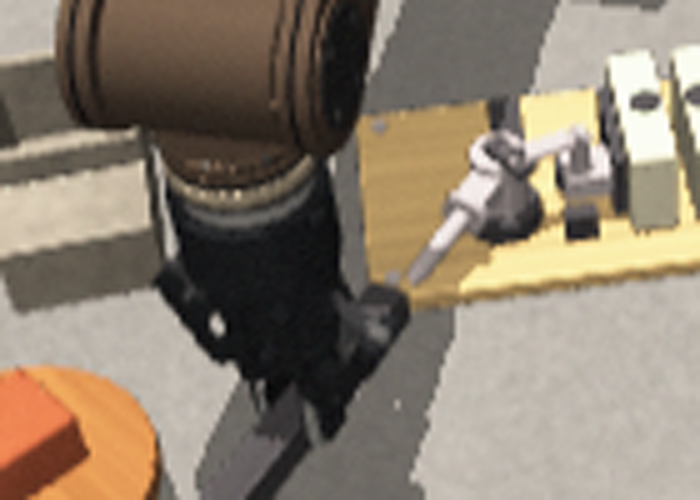

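The wrist crop shows the stub tip centred at x≈397.5 and the bar at 394.5. That is about 0.3 mm lateral, with the bar still roughly 4.5 mm too high.

```bash
python3 -m crank '[[[0,0.03,0.3],[0,0,0]],[[0,0,0.15],[0,0,0]],[[0.7,0,0],[0,0,0]],[[0.7,0,0],[0,0,0]],[[0.3,0,0],[0,0,0]],[[0.2,0,0],[0,0,0]],[[0.2,0,0],[0,0,0]],[[0.2,0,0],[0,0,0]],[[0,0,0],[0,0,0]],[[0,0,0],[0,0,0]]]'
python3 - <<'E'
from h import *
P=[];F=[];Q=[]
for i in range(6):
    m=camera_model("wrist");p,d=snapshot("wrist" if i%2 else "side");s,r=rot();P.append(s["position"]);F.append(np.r_[s["contact_force"],s["moment"]]);Q.append(r.as_matrix()[:,0])
print(np.mean(P,0),np.std(P,0),np.mean(F,0).round(2),np.mean(Q,0))
E
```

```text
clock: 10.9
position: [551.7, -180.2, 43.9]
orientation: [0.0, 0.365, 0.931, -0.0]
contact_force: [0.7, 0.1, -3.0]
grip_width: 0.232
finger_force: 108.9
[ 551.64093356 -180.25703266   43.87861847] [0.02301289 0.0297384  0.01328373] [-0.03  0.3  -2.97  0.02  0.01 -0.02] [-7.33194585e-01  6.80018891e-01 -7.26008832e-05]
```

```bash
python3 -m crank '[[[0,0,-0.08],[0,0,0]],[[0.3,0,0],[0,0,0]],[[0.3,0,0],[0,0,0]],[[0.3,0,0],[0,0,0]],[[0.3,0,0],[0,0,0]],[[0.3,0,0],[0,0,0]],[[0,0,0],[0,0,0]],[[0,0,0],[0,0,0]]]'; python3 -c "
from h import *;s,r=rot();print(s['position'],r.inv().apply(s['contact_force']-np.array([0,.3,-3])),s['moment'],r.inv().apply(np.array([445.6,-81.1,55])-s['position']))"
```

```text
clock: 12.2
position: [540.7, -170.0, 44.8]
orientation: [0.0, 0.365, 0.931, -0.0]
contact_force: [0.2, -0.5, -3.0]
grip_width: 0.23
finger_force: 108.9
[ 540.68369294 -170.04495958   44.76083017] [-0.67644381 -0.44631691 -0.0233432 ] [-0.01171623  0.02744572 -0.02131864] [130.19628243   0.56295876 -10.27454205]
```

```bash
python3 -m crank '[[[0.3,0,0],[0,0,0]],[[0.4,0,0],[0,0,0]],[[0.4,0,0],[0,0,0]],[[0.4,0,0],[0,0,0]],[[0.4,0,0],[0,0,0]],[[0.3,0,0],[0,0,0]],[[0,0,0],[0,0,0]],[[0,0,0],[0,0,0]]]'; python3 -c "
from h import *;s,r=rot();print(s['position'],r.inv().apply(s['contact_force']-np.array([0,.3,-3])),s['moment'],r.inv().apply(np.array([445.6,-81.1,55])-s['position']))"
```

```text
clock: 13.2
position: [524.6, -155.1, 44.7]
orientation: [0.0, 0.365, 0.931, -0.0]
contact_force: [0.2, 0.3, -2.8]
grip_width: 0.229
finger_force: 108.9
[ 524.5626216  -155.11730152   44.74614407] [-0.11109228  0.16820021 -0.19541605] [0.00393235 0.05522064 0.0093126 ] [108.2253206    0.57607084 -10.2832981 ]
```

```bash
python3 -m crank '[[[0.3,0,0],[0,0,0]],[[0.4,0,0],[0,0,0]],[[0.4,0,0],[0,0,0]],[[0.2,0,0],[0,0,0]],[[0.1,0,0],[0,0,0]],[[0,0,0],[0,0,0]],[[0,0,0],[0,0,0]]]'; python3 -c "
from h import *;s,r=rot();print(s['position'],r.inv().apply(s['contact_force']-np.array([0,.3,-3])),s['moment'],r.inv().apply(np.array([445.6,-81.1,55])-s['position']))"
python3 -m crank '[[[0.1,0,0],[0,0,0]],[[0.05,0,0],[0,0,0]],[[0,0,0],[0,0,0]],[[0,0,0],[0,0,0]]]'; python3 -c "
from h import *;s,r=rot();print(s['position'],r.inv().apply(s['contact_force']-np.array([0,.3,-3])),s['moment'],r.inv().apply(np.array([445.6,-81.1,55])-s['position']))"
```

```text
clock: 14.08
position: [514.3, -145.6, 44.7]
orientation: [0.0, 0.365, 0.931, -0.0]
contact_force: [1.0, -0.7, -2.9]
grip_width: 0.232
finger_force: 108.9
[ 514.30564338 -145.62109492   44.74661143] [-1.41823246 -0.0083282  -0.07837586] [0.02844091 0.03030463 0.00513203] [ 94.24805935   0.58265683 -10.27292166]
clock: 14.58
position: [513.1, -144.5, 44.7]
orientation: [0.0, 0.365, 0.931, -0.0]
contact_force: [0.3, -0.1, -3.4]
grip_width: 0.232
finger_force: 108.9
[ 513.09226879 -144.49737723   44.67661208] [-0.52053672 -0.08891658  0.35252345] [0.00944442 0.0202205  0.01975287] [ 92.59589939   0.59134254 -10.32743213]
```

```bash
for i in 1; do python3 -m crank '[[[0.06,0,0],[0,0,0]],[[0,0,0],[0,0,0]],[[0,0,0],[0,0,0]]]'; python3 -c "
from h import *;s,r=rot();print(r.inv().apply(s['contact_force']-np.array([0,.3,-3])),r.inv().apply(np.array([445.6,-81.1,55])-s['position']))"; python3 -m crank '[[[0.06,0,0],[0,0,0]],[[0,0,0],[0,0,0]],[[0,0,0],[0,0,0]]]'; python3 -c "
from h import *;s,r=rot();print(r.inv().apply(s['contact_force']-np.array([0,.3,-3])),r.inv().apply(np.array([445.6,-81.1,55])-s['position']))";done
```

```text
clock: 14.95
position: [512.6, -144.1, 44.7]
orientation: [-0.0, 0.365, 0.931, -0.0]
contact_force: [-0.0, -0.0, -3.0]
grip_width: 0.235
finger_force: 108.9
[-0.18816791 -0.24840456 -0.03584254] [ 91.98803747   0.59506323 -10.32798437]
clock: 15.32
position: [512.2, -143.7, 44.7]
orientation: [0.0, 0.365, 0.931, -0.0]
contact_force: [0.1, -0.2, -3.8]
grip_width: 0.226
finger_force: 108.9
[-0.40219618 -0.27035189  0.76191873] [ 91.41619511   0.59768604 -10.29507605]
```

```bash
python3 -m crank '[[[0.08,0,0],[0,0,0]],[[0,0,0],[0,0,0]],[[0,0,0],[0,0,0]]]'; python3 -c "
from h import *;s,r=rot();print(r.inv().apply(s['contact_force']-np.array([0,.3,-3])),r.inv().apply(np.array([445.6,-81.1,55])-s['position']))"; python3 -m crank '[[[0.08,0,0],[0,0,0]],[[0,0,0],[0,0,0]],[[0,0,0],[0,0,0]]]'; python3 -c "
from h import *;s,r=rot();print(r.inv().apply(s['contact_force']-np.array([0,.3,-3])),r.inv().apply(np.array([445.6,-81.1,55])-s['position']))"
```

```text
clock: 15.7
position: [511.6, -143.1, 44.7]
orientation: [0.0, 0.365, 0.931, -0.0]
contact_force: [0.7, -0.2, -3.5]
grip_width: 0.231
finger_force: 108.9
[-0.84460994  0.07043407  0.47675077] [ 90.58385411   0.57521923 -10.32171765]
clock: 16.08
position: [511.2, -142.8, 44.8]
orientation: [0.0, 0.365, 0.931, -0.0]
contact_force: [0.3, -1.6, -3.7]
grip_width: 0.229
finger_force: 108.9
[-1.51253357 -1.2023305   0.71747931] [ 90.05424834   0.58241441 -10.26258896]
```

```bash
cat > st.py <<'E'
from h import *
s,r=rot();print("F",r.inv().apply(s['contact_force']-np.array([0,.3,-3])).round(2),"P",s['position'].round(2),"root",r.inv().apply(np.array([445.6,-81.1,55])-s['position']).round(2))
E
python3 -m crank '[[[0.06,0,0],[0,0,0]],[[0,0,0],[0,0,0]],[[0,0,0],[0,0,0]]]'|grep clock; python3 st.py; python3 -m crank '[[[0.06,0,0],[0,0,0]],[[0,0,0],[0,0,0]],[[0,0,0],[0,0,0]]]'|grep clock;python3 st.py
```

```text
clock: 16.45
F [-4.32 -0.48  0.79] P [ 511.25 -142.72   45.01] root [ 90.02   0.55 -10.18]
clock: 16.82
F [-6.06  0.06  0.85] P [ 511.29 -142.73   45.27] root [ 90.03   0.53 -10.07]
```

```bash
cat >> st.py <<'E'
f=r.inv().apply(s['contact_force']-np.array([0,.3,-3]));M=r.inv().apply(s['moment'])
x=r.as_matrix()[:,0];print("M",M.round(3),"lever mm",(1000*M[2]/f[1]).round(0),"grip",s["finger_force"].round(0))
piv=np.array([411.9,-50.6]);d=s["position"][:2]-piv;print("clock",s["clock"],"R",np.hypot(*d).round(2),"swing deg",np.degrees(np.arctan2(d[1],d[0])+.7477).round(2),"yaw turn",np.degrees(np.arctan2(-x[1],-x[0])+.7477).round(2))
E
python3 -m crank '[[[-0.1,0,0],[0,0,0]],[[-0.06,0,0],[0,0,0]],[[0,0,0],[0,0,0]],[[0,0,0],[0,0,0]]]'|grep clock; python3 st.py; python3 -m crank '[[[0,0.05,0],[0,0,0]],[[0,0.1,0],[0,0,0]],[[0,0.1,0],[0,0,0]],[[0.013,0.591,0],[0,0,-2.5]],[[0.013,0.591,0],[0,0,-2.5]],[[0,0,0],[0,0,0]]]'|grep clock;python3 st.py
```

```text
clock: 17.32
F [-2.98 -0.21  0.08] P [ 511.23 -142.74   44.66] root [ 90.04   0.57 -10.31]
clock: 18.08
F [-2.6  -5.52 -0.27] P [ 520.   -132.28   44.46] root [ 90.18  -5.12 -10.43]Traceback (most recent call last):
  File "st.py", line 4, in <module>
    x=r.as_matrix()[:,0];print("M",M.round(3),"lever mm",(1000*M[2]/f[1]).round(0),"grip",s["finger_force"].round(0))
                                                                                          ^^^^^^^^^^^^^^^^^^^^^^^
AttributeError: 'float' object has no attribute 'round'
Traceback (most recent call last):
  File "st.py", line 4, in <module>
    x=r.as_matrix()[:,0];print("M",M.round(3),"lever mm",(1000*M[2]/f[1]).round(0),"grip",s["finger_force"].round(0))
                                                                                          ^^^^^^^^^^^^^^^^^^^^^^^
AttributeError: 'float' object has no attribute 'round'
```

```bash
sed -i 's/s\["finger_force"\].round(0)/s["finger_force"]/' st.py; python3 st.py; python3 -m crank '[[[-0.08,0,0],[0,0,0]],[[0.013,0.591,0],[0,0,-2.5]],[[0.013,0.591,0],[0,0,-2.5]],[[0,0,0],[0,0,0]]]'|grep clock;python3 st.py
```

```text
F [-2.6  -5.52 -0.27] P [ 520.   -132.28   44.46] root [ 90.18  -5.12 -10.43]
M [ 0.777 -0.322 -0.19 ] lever mm 34.0 grip 108.97828459739685
clock 18.075 R 135.49 swing deg 5.76 yaw turn 5.08
clock: 18.58
F [ 0.28 -5.87 -1.07] P [ 526.65 -122.79   44.13] root [ 90.75  -8.83 -10.52]
M [ 1.015  0.155 -0.232] lever mm 39.0 grip 109.09705638885498
clock 18.575 R 135.57 swing deg 10.67 yaw turn 10.08
```

```bash
python3 -m crank '[[[0.013,0.591,0],[0,0,-2.5]],[[0.013,0.591,0],[0,0,-2.5]],[[0.013,0.591,0],[0,0,-2.5]],[[0.013,0.591,0],[0,0,-2.5]],[[0.013,0.591,0],[0,0,-2.5]],[[0.013,0.591,0],[0,0,-2.5]],[[0,0,0],[0,0,0]]]'|grep clock;python3 st.py
```

```text
clock: 19.45
F [ 1.37 -7.11 -0.62] P [541.36 -91.32  43.92] root [ 94.38 -19.44 -10.58]
M [ 1.229  0.388 -0.281] lever mm 39.0 grip 109.13360953330994
clock 19.45 R 135.72 swing deg 25.38 yaw turn 25.12
```

```bash
python3 -m crank '[[[0.013,0.591,-0.03],[0,0,-2.5]],[[0.013,0.591,-0.03],[0,0,-2.5]],[[0.013,0.591,0],[0,0,-2.5]],[[0.013,0.591,0],[0,0,-2.5]],[[0.013,0.591,0],[0,0,-2.5]],[[0.013,0.591,0],[0,0,-2.5]],[[0.013,0.591,0],[0,0,-2.5]],[[0.013,0.591,0],[0,0,-2.5]],[[0,0,0],[0,0,0]]]'|grep clock;python3 st.py
```

```text
clock: 20.58
F [ 1.84 -3.3  -0.61] P [548.36 -43.78  44.4 ] root [104.1  -33.48 -10.31]
M [ 0.463  0.264 -0.107] lever mm 32.0 grip 108.99371266365051
clock 20.575 R 136.63 swing deg 45.7 yaw turn 44.96
```

```bash
python3 -m crank '[[[0.02,0.355,0],[0,0,-1.5]],[[0.02,0.355,0],[0,0,-1.5]],[[0.02,0.355,0],[0,0,-1.5]],[[0.01,0.355,0],[0,0,-1.5]],[[0.005,0.355,0],[0,0,-1.5]],[[0,0,0],[0,0,0]]]'|grep clock;python3 st.py; python3 -m crank '[[[0.005,0.355,0],[0,0,-1.5]],[[0.005,0.355,0],[0,0,-1.5]],[[0,0,0],[0,0,0]]]'|grep clock;python3 st.py
```

```text
clock: 21.32
F [ 0.25 -1.61 -0.  ] P [547.56 -25.9   45.45] root [109.76 -37.31  -9.67]
M [ 0.021 -0.017 -0.025] lever mm 16.0 grip 109.05063271522522
clock 21.325 R 137.89 swing deg 53.16 yaw turn 52.5
clock: 21.7
F [-0.06  2.42 -0.5 ] P [545.73 -18.83  45.22] root [111.33 -38.84  -9.82]
M [-0.396  0.02   0.09 ] lever mm 37.0 grip 109.11190152168274
clock 21.7 R 137.55 swing deg 56.2 yaw turn 55.48
```

```bash
python3 -m crank '[[[0.01,0.355,0],[0,0,-1.5]],[[0.01,0.355,0],[0,0,-1.5]],[[0.01,0.355,0],[0,0,-1.5]],[[0.01,0.355,0],[0,0,-1.5]],[[0,0,0],[0,0,0]]]'|grep clock;python3 st.py; python3 -m crank '[[[0.005,0.355,0],[0,0,-1.5]],[[0.005,0.355,0],[0,0,-1.5]],[[0,0,0],[0,0,0]]]'|grep clock;python3 st.py
```

```text
clock: 22.32
F [-1.86  5.58 -1.07] P [541.68  -5.08  45.23] root [115.36 -41.25  -9.85]
M [-0.825 -0.234  0.237] lever mm 43.0 grip 109.17570233345032
clock 22.325 R 137.53 swing deg 62.17 yaw turn 61.51
clock: 22.7
F [ 0.36 -0.35 -0.23] P [5.3934e+02 2.5000e-01 4.5230e+01] root [117.21 -40.85  -9.67]
M [-0.002  0.063 -0.01 ] lever mm 30.0 grip 108.8382875919342
clock 22.7 R 137.21 swing deg 64.59 yaw turn 64.58
```

```bash
python3 -m crank '[[[0,0.15,0],[0,0,-0.3]],[[0,0,0],[0,0,0]],[[0,0,0],[0,0,0]]]'|grep clock;python3 st.py; python3 -m crank '[[[0,0.1,0],[0,0,0]],[[0,0,0],[0,0,0]],[[0,0,0],[0,0,0]]]'|grep clock;python3 st.py
```

```text
clock: 23.08
F [-0.86 -0.69 -0.14] P [538.99   1.75  45.31] root [117.6  -41.91  -9.67]
M [ 0.018  0.069 -0.072] lever mm 105.0 grip 108.81697654724121
clock 23.075 R 137.45 swing deg 65.23 yaw turn 64.8
clock: 23.45
F [ 0.85 -3.77  1.12] P [538.76   2.39  45.34] root [117.65 -42.54  -9.62]
M [ 0.527  0.135 -0.167] lever mm 44.0 grip 108.7135362625122
clock 23.45 R 137.48 swing deg 65.51 yaw turn 64.83
```

```bash
python3 -m crank '[[[0,0.1,0],[0,0,0]],[[0,0.05,0],[0,0,0]],[[0,0,0],[0,0,0]]]'|grep clock;python3 st.py; python3 -m crank '[[[0,0.05,0],[0,0,0]],[[0,0,0],[0,0,0]],[[0,0,0],[0,0,0]]]'|grep clock;python3 st.py
```

```text
clock: 23.82
F [ 0.18 -7.53  1.29] P [538.53   3.03  45.4 ] root [117.72 -43.08  -9.49]
M [ 1.157  0.177 -0.349] lever mm 46.0 grip 108.67205500602722
clock 23.825 R 137.51 swing deg 65.79 yaw turn 64.91
clock: 24.2
F [ 2.44 -7.49  1.95] P [538.5    3.19  45.42] root [117.77 -43.21  -9.46]
M [ 1.231  0.158 -0.366] lever mm 49.0 grip 108.66399765014648
clock 24.2 R 137.55 swing deg 65.86 yaw turn 64.93
```

```bash
python3 -m crank '[[[0,0.1,0],[0,0,0]],[[0,0.02,0],[0,0,0]],[[0,0,0],[0,0,0]],[[0,0,0],[0,0,0]]]'|grep clock;python3 st.py; python3 -m crank '[[[0,0.03,0],[0,0,0]],[[0,0,0],[0,0,0]],[[0,0,0],[0,0,0]],[[0,0,0],[0,0,0]]]'|grep clock;python3 st.py
```

```text
clock: 24.7
F [  2.09 -10.81   2.39] P [538.36   3.58  45.5 ] root [117.84 -43.51  -9.32]
M [ 1.596  0.252 -0.576] lever mm 53.0 grip 108.66111159324646
clock 24.7 R 137.58 swing deg 66.03 yaw turn 64.99
clock: 25.2
F [  3.12 -10.92   2.94] P [538.34   3.64  45.51] root [117.85 -43.55  -9.29]
M [ 1.71   0.25  -0.525] lever mm 48.0 grip 108.60888004302979
clock 25.2 R 137.58 swing deg 66.06 yaw turn 65.0
```

```bash
python3 -m crank '[[[0,0.04,0],[0,0,0]],[[0,0,0],[0,0,0]],[[0,0,0],[0,0,0]],[[0,0,0],[0,0,0]],[[0,0,0],[0,0,0]],[[0,0,0],[0,0,0]]]'|grep clock;python3 st.py; python3 -m crank '[[[0,-0.15,0],[0,0,0]],[[0,-0.2,0],[0,0,0]],[[0,-0.2,0],[0,0,0]],[[0,0,0],[0,0,0]],[[0,0,0],[0,0,0]]]'|grep clock;python3 st.py
```

```text
clock: 25.95
F [  1.93 -11.41   3.07] P [538.23   3.79  45.48] root [117.82 -43.69  -9.29]
M [ 1.806  0.324 -0.545] lever mm 48.0 grip 108.6001968383789
clock 25.95 R 137.54 swing deg 66.13 yaw turn 65.03
clock: 26.58
F [ 0.78 -1.45 -0.04] P [539.     1.87  45.25] root [117.65 -42.03  -9.78]
M [0.052 0.013 0.004] lever mm -3.0 grip 109.19076561927795
clock 26.575 R 137.5 swing deg 65.27 yaw turn 64.79
```

```bash
python3 -m crank '[[[-0.1,-0.06,0],[0,0,0]],[[-0.3,0,0],[0,0,0]],[[-0.3,0,0],[0,0,0]],[[-0.3,0,0],[0,0,0]],[[0,0,0],[0,0,0]]]'|grep clock;python3 st.py; python3 -m crank '[[[-0.3,0,0],[0,0,0]],[[-0.5,0,0],[0,0,0]],[[-0.5,0,0],[0,0,0]],[[-0.4,0,0],[0,0,0]],[[0,0,0],[0,0,0]]]'|grep clock;python3 st.py
```

```text
clock: 27.2
F [ 0.89 -0.04 -0.76] P [548.94   4.7   45.31] root [127.93 -40.92  -9.71]
M [-0.021 -0.014 -0.049] lever mm 1151.0 grip 109.21198010444641
clock 27.2 R 147.77 swing deg 64.82 yaw turn 64.81
clock: 27.82
F [ 0.25 -0.08  0.44] P [564.8   11.05  45.34] root [145.02 -40.86  -9.69]
M [0.027 0.023 0.016] lever mm -190.0 grip 109.21204090118408
clock 27.825 R 164.86 swing deg 64.8 yaw turn 64.81
```

```bash
python3 -m crank '[[[-0.5,0,0],[0,0,0]],[[-0.7,0,0],[0,0,0]],[[-0.8,0,0],[0,0,0]],[[-0.8,0,0],[0,0,0]],[[-0.8,0,0],[0,0,0]],[[-0.5,0,0],[0,0,0]],[[-0.2,0,0],[0,0,0]],[[0,0,0],[0,0,0]],[[0,0,-1],[0,0,0]],[[0,0,-3],[0,0,0]],[[0,0,-4],[0,0,0]],[[0,0,-4],[0,0,0]]]'|grep clock;python3 st.py
python3 - <<'E'
from h import *
s,r=rot();t=np.array([580,334,s["position"][2]])
yaw=np.arctan2(*-r.as_matrix()[1::-1,0]);print(np.degrees(yaw))
y=-0.125; x=-np.array([np.cos(y),np.sin(y)]);yy=np.array([-np.sin(y),np.cos(y)]);d=(t-s["position"])[:2];print("after turn",np.degrees(yaw-y),d@x,d@yy,s["position"])
E
```

```text
clock: 29.32
F [-0.57 -0.84 -0.03] P [604.    26.94 167.04] root [187.32 -40.99 112.01]
M [-0.013 -0.016 -0.034] lever mm 40.0 grip 109.14567947387695
clock 29.325 R 207.16 swing deg 64.82 yaw turn 64.79
21.94739518640167
after turn 29.109367625536965 62.09538068568935 301.67055958861135 [604.00019528  26.94144947 167.04290119]
```

```bash
python3 -m crank '[[[0,0,0],[0,0,7.3]],[[0,0,0],[0,0,7.3]],[[0,0,0],[0,0,7.3]],[[0,0,0],[0,0,7.2]],[[0.9,4,0],[0,0,0]],[[0.9,5,0],[0,0,0]],[[0.9,5,0],[0,0,0]],[[0.9,5,0],[0,0,0]],[[0.9,5,0],[0,0,0]],[[0.9,4,0],[0,0,0]],[[0.8,2.2,0],[0,0,0]],[[0,0,0],[0,0,0]]]'
python3 -m crank '[[[0,0,2],[0,0,0]],[[0,0,3],[0,0,0]],[[0,0,4],[0,0,0]],[[0,0,3],[0,0,0]],[[0,0,1],[0,0,0]],[[0,0,0.5],[0,0,0]],[[0,0,0],[0,0,0]],[[0,0,0],[0,0,0]]]'
```

```text
clock: 30.82
position: [579.6, 335.4, 165.5]
orientation: [-0.0, 0.061, 0.998, -0.0]
contact_force: [-0.3, -0.3, -2.8]
grip_width: 0.229
finger_force: 109.2
clock: 31.82
position: [581.5, 334.7, 32.0]
orientation: [0.001, 0.062, 0.998, 0.001]
contact_force: [0.7, 1.0, -3.3]
grip_width: 0.232
finger_force: 109.2
```

```bash
python3 -m crank '[[[0,0,0.4],[0,0,0]],[[0,0,0.3],[0,0,0]],[[0,0,0.2],[0,0,0]],[[0,0,0.1],[0,0,0]],[[0,0,0.05],[0,0,0]],[[0,0,0],[0,0,0]],[[0,0,0],[0,0,0]]]'; python3 -m crank '[[[0,0,0.05],[0,0,0]],[[0,0,0.05],[0,0,0]],[[0,0,0],[0,0,0]],[[0,0,0],[0,0,0]]]'
```

```text
clock: 32.7
position: [580.3, 334.5, 20.8]
orientation: [-0.0, 0.062, 0.998, -0.0]
contact_force: [-5.6, -1.3, 6.0]
grip_width: 0.228
finger_force: 110.2
clock: 33.2
position: [580.3, 334.5, 20.8]
orientation: [-0.0, 0.062, 0.998, -0.0]
contact_force: [-7.1, -2.7, 10.3]
grip_width: 0.226
finger_force: 111.0
```

On the board. Releasing partly first (opening about 45 mm), then retreating upward.

```bash
python3 -m crank '[[[0,0,-0.1],[0,0,0]],[[0,0,0],[0,0,0]],[[0,0,0],[0,0,0]],[[0,0,0],[0,0,0]],[[0,0,0],[0,0,0]]]' 0.4; python3 -m crank '[[[0,0,-1],[0,0,0]],[[0,0,-3],[0,0,0]],[[0,0,-4],[0,0,0]],[[0,0,-4],[0,0,0]],[[-1,0,-4],[0,0,0]],[[-1,0,0],[0,0,0]],[[0,0,0],[0,0,0]],[[0,0,0],[0,0,0]]]'
python3 - <<'E'
from h import *
p,d=snapshot("scene");m=camera_model("scene")
a=cv2.resize(p[140:260,240:470,::-1],None,fx=3.4,fy=3.4,interpolation=cv2.INTER_CUBIC);cv2.imwrite("pics/end.png",a)
E
```

```text
clock: 33.83
position: [580.3, 334.4, 19.6]
orientation: [-0.0, 0.062, 0.998, -0.0]
contact_force: [0.3, 0.2, -0.8]
grip_width: 0.602
finger_force: 0.0
clock: 34.83
position: [598.9, 331.5, 177.3]
orientation: [-0.002, 0.062, 0.998, -0.001]
contact_force: [0.4, -0.7, 0.0]
grip_width: 0.598
finger_force: 0.0
```

View pics/end.png

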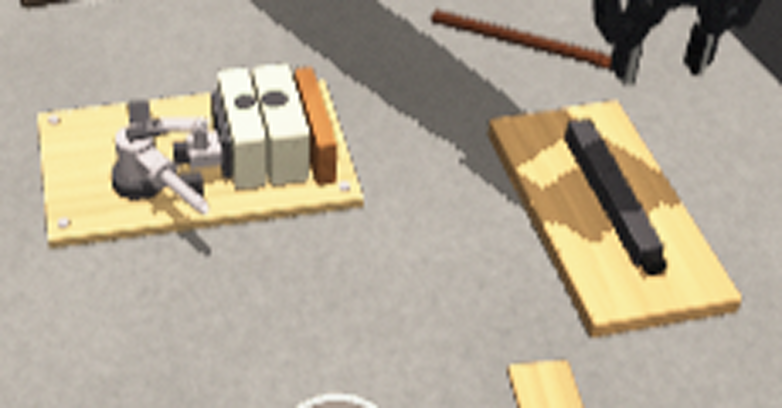

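The picture shows the mould halves closed with the handle locked, its stub pointing to about (205,210). The bar lies flat near the middle of the board, from (580,125) to (655,265), and the gripper is clear.

```bash
python3 -c "
from workcell import env;print(env.close_job())"
```

```text
the job is handed in; nothing more can be done
None
```

The mould is clamped shut: I pressed the handle onto its closed stop at about 11 N for over half a second and it stayed locked, and the bar is back flat on the board; the job was handed in at about 35 s, but no verdict came back.

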